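Find the flat on a mower spindle and hold the shaft collar on it

ROBOT

A 6-joint arm with a two-finger parallel gripper is mounted at the origin on the work surface. World frame = base frame: x ahead of the robot, y to its left, z up, the work surface at z = 0. Lengths are in m, angles in rad, forces in N, time in s.
With the tool pointing down it reaches from about 0.35 to 0.85 m from the base axis. Payload 8.1 kg.
Tool frame: the origin (TCP) lies on the centre line of the jaws, within the pads' length; the fingertips stand 17 mm ahead of it and the grasp point (between the pads) lies 2 mm behind it; x points along the fingers, z is the direction in which the jaws open and shut, and the axes are right-handed (so a half turn about x gives the same grasp; the last joint's range is limited). The gripper opens to 93 mm and grips with 3 to 60 N. Pads are 15 mm wide; open, the fingers measure 128 mm over their backs; the gripper's body (75 mm by 188 mm) begins 65 mm behind the grasp point.
Start: joints at [1.161, 0.13, 1.488, -0, 1.523, -0.085], TCP at [0.191, 0.569, 0.236] pointing down, gripper open.
Joint ranges: [-2.96, 2.96], [-0.89, 2.26], [0.02, 2.5], [-1.34, 4.48], [0, 2.73], [-2.66, 2.66]. Speed limits (rad/s): [2.39, 2.39, 2.79, 3.14, 3.14, 3.14].

INTERFACE

Orientations are given as a rotation vector (axis times angle).
In Python, from plant import telemetry, optics, workorder gives the robot as it stands.
- The arm moves only by the shell command python3 -m inch 'ROWS' [FORCE]. ROWS is JSON, a list that holds one entry, the list of rows, each a list of 7 numbers: the shift along the tool's x, y, z in m, then the turn, a rotation vector about the tool's x, y, z in rad, then the opening, from 0 (shut) to 1 (fully open). In form: [[[tx, ty, tz, ax, ay, az, grip], ...]]. A call has 1 to 20 rows; each row shifts and turns the pose as measured when the row begins, along the tool's axes as they then stand; what a row does not reach is not made up. A row lasts 1/10 s, in which the tool goes at most 50 mm and 8.59 degrees, less where a joint would pass 70% of its speed; a pose out of reach is approached as far as the arm can. A call is refused whole if a number of a shift passes 0.05 or a number of a turn 0.15, either way. A call with a gripper value outside its range is refused whole. The fingers move at their own pace and stop on an object; FORCE is the grip in N (left out, the last holds). Time passes only in rows, so rows that do not move let the fingers close. It gives the time, the measured TCP pose, the force and the opening at its end, in the units of the state.
- telemetry.read_state(): the state, without advancing time (a new reading comes with each control period).
- optics.read_camera(name): name is "side" or "top" or "wrist"; returns a dict with "frame" (420x560x3 uint8, blue, green, red), "fx", "fy", "cx", "cy" (pixels), "rvec" (rotation vector, rad) and "tvec" (3), from world to camera coordinates, as OpenCV has them. Camera axes: x right, y down, z forward; pixel columns grow to the right and rows downward; lengths in m; the calibration is good to about 2 mm. The wrist camera is an equidistant fisheye: a pixel r from the principal point sees the ray r / f radians off the axis. A picture is of the moment at which its call begins. There is no depth.
- workorder.close_job(): hands the job in, once; it reports no verdict.
The state is a dict: "t": time; "q": joint angles; "dq": joint speeds; "joint_torque": joint torques, N m; "tool_pos": TCP position; "orientation": TCP orientation; "force": force on the tool from outside, world axes, zero at the start; "wrist_torque": the same for the moment, N m; "opening": finger opening in m.
Only numpy, scipy, OpenCV 4.12 (cv2) and the standard library are available. Lean on these libraries where they do the work, as an engineer would, in place of code of your own. Each camera call takes 0.05 s, during which the arm holds its last target. There are 200 camera calls.

TASK

Turn the upright mower spindle by hand until the flat on its shaft faces squarely towards the notched key rest on its base, and pinch the shaft across that flat so that your fingers feel it. Then let go, take the steel collar that carries the thumb set-screw, lower it over the shaft with the screw on the flat side, and finish while still holding it there so that someone can tighten the screw: collar level, all of it on the flat (below the shaft's end and held up clear of the shoulder underneath), the screw's tip pressed lightly against the flat. Do not shift the plain spacer ring, the glass jar or the spanner.

Things in the scene. Friction and masses are not known exactly. Their poses are not given: they have to be found in the camera images.
- fixture: Spindle stand, fixed to the bench: dark steel base plate 130 x 110 x 12 mm with a grey bearing housing, origin at the centre of the plate's underside on the spindle's axis, z up, x towards the key rest. Its place and yaw differ from start to start. The spindle's axis is vertical through the origin.
- rest (a point): The notch of the key rest, a dark steel post 16 x 30 mm, 113 mm tall, at the end of the base's arm: 112 mm from the spindle's axis along the fixture's x, 100 mm above the bench. It marks the direction in which the shaft's flat must face.
- spindle: The turning part; origin on the axis at bench level, z up, x out through the flat. From below: dark belt pulley, diameter 92 mm, 43 to 69 mm above the bench; dark shoulder, diameter 36, up to 75; bare steel D shaft, diameter 24, up to 135 (2 mm chamfer). Turns endlessly either way against 0.06 N m of friction and stays where left. At the start the flat faces at least 0.9 rad away from the rest.
- shaft_flat: The flat along the whole D shaft, 19.5 mm wide, 75 to 135 mm above the bench; origin mid-face, 6.5 mm from the axis, 105 mm above the bench; x is its outward normal, z up. Across the flat the shaft measures 18.5 mm, elsewhere up to 24; a pinch pulls a nearly square flat square to the fingers. The flat counts as felt when a finger pad presses on this face.
- collar: Loose steel shaft collar lying flat on the bench, about 0.18 kg: outside diameter 46 mm, height 26 mm, bore diameter 30 mm (3 mm clear of the shaft all round); origin at the centre of its underside, z up its axis, x towards the thumb set-screw.
- set_screw: Thumb set-screw fixed in the collar along its x, 13 mm above its underside: diameter 7 mm, knurled head 16 mm, ending 42 mm from the collar's axis. Origin at the inner tip, in the bore, 8.5 mm from that axis; x points outward. Concentric with the shaft, the tip is 2 mm off the flat. The collar only passes the shaft's end with the screw within about 20 degrees of the flat.
- spacer: Bystander: plain steel spacer ring without a screw, 46 mm outside diameter, 14 mm high, origin at the centre of its underside.
- jar: Bystander: glass jar with a steel cap, 60 mm diameter, 85 mm tall, origin at the centre of its underside.
- spanner: Bystander: steel spanner, 170 mm long, lying on the bench beyond the work.

How it is judged:
On the way:
1. the flat faces the key rest (within 15 degrees) and the fingers pinch the shaft with a pad pressing on the flat (angle between the x axis of shaft_flat and the x axis of fixture, either way round below 0.26 rad and x of shaft_flat in the frame of fixture above 0.004 m and contact force between the fingers and shaft_flat above 2 N), for 0.2 s.
At the end, for the whole second after the job is handed in: Flat faces the rest (15 deg); collar gripped, at rest, level (7 deg), around the shaft, underside 2 to 35 mm above the shoulder; set-screw square to the flat (15 deg), within 6 mm of its middle line, tip pressing on it with 0.5 to 30 N (angle between the x axis of shaft_flat and the x axis of fixture, either way round below 0.26 rad and x of shaft_flat in the frame of fixture above 0.004 m and angle between the x axis of set_screw and the x axis of shaft_flat, either way round below 0.26 rad and x of set_screw in the frame of shaft_flat between -0.002 and 0.0015 m and y of set_screw in the frame of shaft_flat between -0.006 and 0.006 m and z of collar in the frame of fixture between 0.077 and 0.11 m and angle between collar's own z axis and vertical below 0.12 rad and contact force between set_screw and spindle between 0.5 and 30 N and contact force between the fingers and collar above 3 N and linear speed of collar below 0.02 m/s); the arm keeps its last pose, push and grip.
It fails at once if the spacer, jar or spanner is shifted more than 30 mm (distance of any of spacer, jar, spanner from where it was at the start of the episode above 0.03 m).
It also fails if it takes over 61 s, if anything falls off the work surface, if the arm or the gripper's body presses on something with over 40 N, if the wrist force passes 120 N, or if a joint passes its speed limit or range.

## Working session

There is one attempt and no reset: what is moved stays moved. The work goes in short steps, Python scripts to look and compute and a shell command to move; the robot and the scene stay as the last step left them, time stands still between calls to the robot, and variables do not carry over. Pictures are saved under pics/ and viewed, on a budget of 10 in all, crops included, one or two more only if the job needs it, and the job is handed in when it is done.

```bash
ls; mkdir -p pics; cat > h.py <<'E'
import numpy as np, cv2, sys
from scipy.spatial.transform import Rotation as R
from plant import telemetry, optics, workorder
def ray(c,u,v,wrist=False):
    if wrist:
        d=np.array([(u-c['cx'])/c['fx'],(v-c['cy'])/c['fy']]);r=np.hypot(*d)+1e-12
        k=np.r_[d/r*np.sin(r),np.cos(r)]
    else: k=np.array([(u-c['cx'])/c['fx'],(v-c['cy'])/c['fy'],1.])
    M=R.from_rotvec(np.ravel(c['rvec'])).as_matrix()
    return -M.T@np.ravel(c['tvec']), M.T@k
def onplane(c,u,v,z,wrist=False):
    o,d=ray(c,u,v,wrist); return (o+d*(z-o[2])/d[2])[:2]
def proj(c,p,wrist=False):
    M=R.from_rotvec(np.ravel(c['rvec'])).as_matrix(); k=M@np.array(p)+np.ravel(c['tvec'])
    if wrist:
        r=np.hypot(k[0],k[1]);th=np.arctan2(r,k[2]);return c['cx']+c['fx']*th*k[0]/r, c['cy']+c['fy']*th*k[1]/r
    return c['cx']+c['fx']*k[0]/k[2], c['cy']+c['fy']*k[1]/k[2]
def snap(name,fn):
    c=optics.read_camera(name); cv2.imwrite(f'pics/{fn}.png',c['frame']); np.save(f'pics/{fn}.npy',c,allow_pickle=True); return c
def load(fn): return np.load(f'pics/{fn}.npy',allow_pickle=True).item()
def st():
    s=telemetry.read_state(); M=R.from_rotvec(s['orientation']).as_matrix()
    print('t',round(s['t'],2),'pos',np.round(s['tool_pos'],4),'F',np.round(s['force'],1),'T',np.round(s['wrist_torque'],2),'open',round(s['opening'],4),'q',np.round(s['q'],2)); print(np.round(M,3)); return s,M
E
python3 - <<'E'
from h import *
a=snap('top','t0');b=snap('side','s0');w=snap('wrist','w0')
st()
for c in (a,b,w): print(np.round(ray(c,c['cx'],c['cy']),3),c['fx'],c['cx'],c['cy'])
cv2.imwrite('pics/ts.png',cv2.resize(np.hstack([a['frame'],b['frame']]),None,fx=.71,fy=.71))
E
```

```text
pics
t 0.15 pos [0.1913 0.5683 0.2349] F [-0.3 -0.5 -0.4] T [ 0.08 -0.06  0.05] open 0.0931 q [ 1.16  0.13  1.49 -0.    1.52 -0.09]
[[-0.001 -0.948  0.319]
 [-0.001  0.319  0.948]
 [-1.     0.    -0.001]]
[[ 0.522 -0.01   0.831]
 [ 0.11   0.008 -0.994]] 434.2709913696359 288.2909162485056 200.43639107552798
[[ 0.372  0.503  0.515]
 [ 0.354 -0.7   -0.62 ]] 382.12574487783195 282.0404109634426 207.39134383944946
[[ 0.129  0.59   0.385]
 [ 0.224 -0.077 -0.972]] 325.19226210127806 285.5270699307108 209.92852907764092
```

View pics/t0.png

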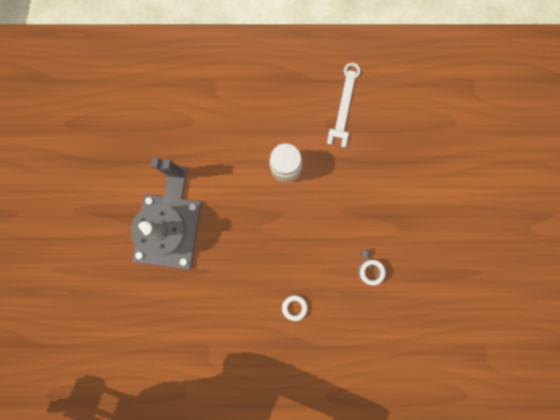

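View pics/s0.png

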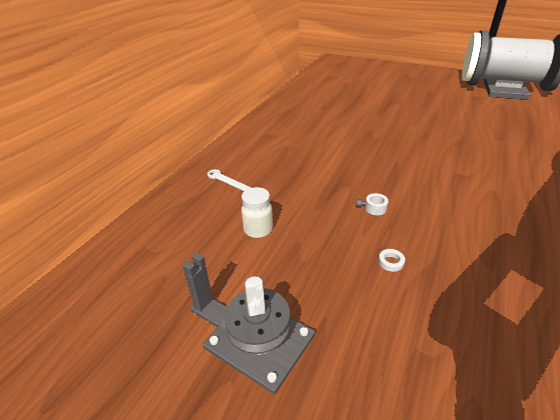

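The top view shows the shaft end near (145,228), rest (160–180,165), collar (372,272) with its screw at (366,253), spacer (294,308) and jar (286,155). The side view agrees.

```bash
python3 - <<'E'
from h import *
a=load('t0');b=load('s0')
for n,u,v,z in [('shaft',145,228,.135),('rest',160,162,.113),('rest2',177,168,.113),('b1',149,201,.014),('b2',193,207,.014),('b3',139,256,.014),('b4',183,262,.014),('collar',372,272,.026),('screw',366,253,.013),('spacer',294,308,.014),('jar',286,155,.085),('spanA',352,70,.005),('spanB',338,140,.005)]:
    print(n,np.round(onplane(a,u,v,z),4))
f=a['frame']
c1=cv2.resize(f[195:275,110:215],None,fx=5,fy=5,interpolation=cv2.INTER_CUBIC)
g=b['frame']; c2=cv2.resize(g[265:345,215:320],None,fx=3,fy=3,interpolation=cv2.INTER_CUBIC)
c3=cv2.resize(f[240:295,345:400],None,fx=4,fy=4,interpolation=cv2.INTER_CUBIC)
o=np.zeros((600,800,3),np.uint8)
o[:400,:525]=c1; o[:220,540:760]=c3; o[300:540,485:800]=c2[:, :315]
cv2.imwrite('pics/c1.png',o)
E
```

```text
shaft [0.554  0.2251]
rest [0.666  0.2117]
rest2 [0.6559 0.1827]
b1 [0.6107 0.2605]
b2 [0.5995 0.1766]
b3 [0.5071 0.2752]
b4 [0.4963 0.1924]
collar [ 0.4799 -0.1573]
screw [ 0.5143 -0.1491]
spacer [ 0.4132 -0.0149]
jar [0.6845 0.    ]
spanA [ 0.8732 -0.1286]
spanB [ 0.7318 -0.0997]
```

View pics/c1.png

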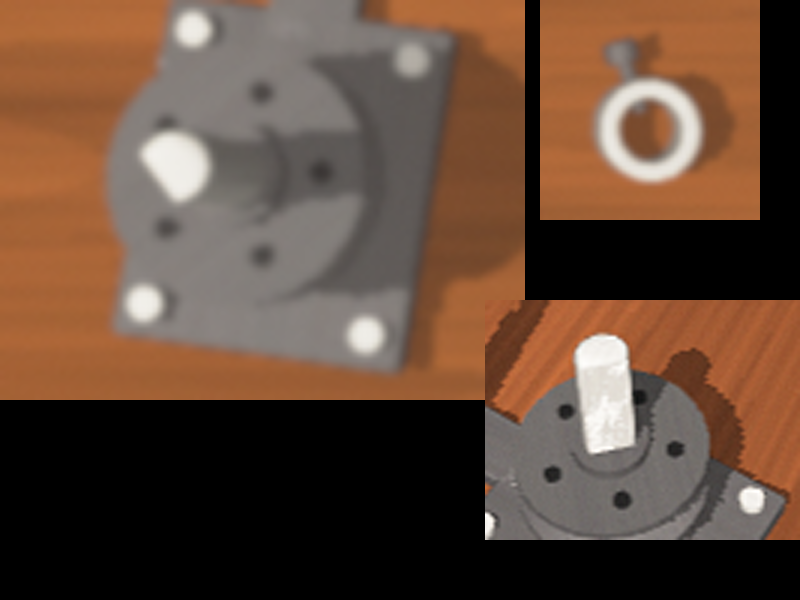

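```bash
python3 -m inch '[[[0,-0.0377,-0.0174,0,0,0,1],[0,-0.0377,-0.0174,0,0,0,1],[0,-0.0377,-0.0174,0,0,0,1],[0,-0.0377,-0.0174,0,0,0,1],[0,-0.0377,-0.0174,0,0,0,1],[0,-0.0377,-0.0174,0,0,0,1],[0,-0.0377,-0.0174,0,0,0,1],[0,-0.0377,-0.0174,0,0,0,1],[0,-0.0377,-0.0174,0,0,0,1],[0,-0.0377,-0.0174,0,0,0,1],[0,-0.0377,-0.0174,0,0,0,1],[0,-0.0377,-0.0174,0,0,0,1],[0,0,0,-0.15,0,0,1],[0,0,0,-0.15,0,0,1],[0,0,0,-0.15,0,0,1],[0,0,0,-0.15,0,0,1],[0,0,0,-0.15,0,0,1],[0,0,0,-0.15,0,0,1],[0,0,0,-0.15,0,0,1]]]' 40
cat >> h.py <<'E'
def go(s,M,target,zang):
    "shift in tool axes to world target; turn about tool x to bring jaw axis to zang (deg)"
    d=np.array(target)-s['tool_pos']; cur=np.degrees(np.arctan2(M[1,2],M[0,2]))
    print('shift tool',np.round(M.T@d,4),'jaw',round(cur,1),'ax',round(-np.radians((zang-cur+180)%360-180),3))
E
python3 - <<'E'
from h import *
s,M=st(); go(s,M,[.5535,.226,.112],131.6)
w=snap('wrist','w1')
for n,p in [('axis',(.5535,.226,.135)),('rest',(.664,.21,.113)),('tip',s['tool_pos']+M[:,0]*.017)]: print(n,np.round(proj(w,p,True),1))
E
```

```text
t: 2.05
tool_pos: [0.5645, 0.2086, 0.2261]
orientation: [-1.725, 0.776, 1.738]
force: [-0.1, -0.1, 0.4]
opening: 0.0932
t 2.05 pos [0.5645 0.2086 0.2261] F [-0.1 -0.1  0.4] T [0.02 0.   0.03] open 0.0932 q [ 0.27  0.15  1.48 -0.    1.52 -2.04]
[[-0.011 -0.74  -0.672]
 [-0.007 -0.672  0.74 ]
 [-1.     0.013  0.002]]
shift tool [ 0.1141 -0.005   0.02  ] jaw 132.3 ax 0.011
axis [310.2 224.4]
rest [212.6 291.9]
tip [284. 254.]
```

View pics/w1.png

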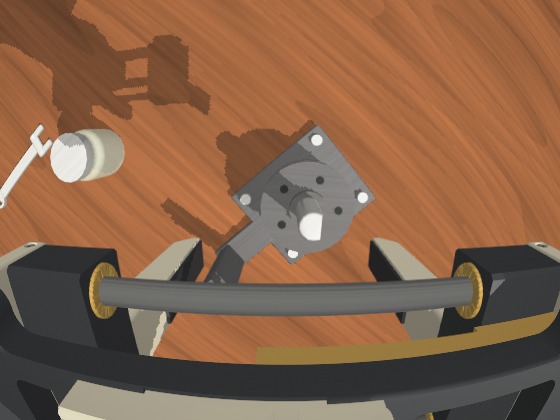

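The wrist view shows the shaft's D end at (312,228), its flat to the right and almost square to the jaws. The bolts are at (316,140), (246,200), (362,198) and (293,253). Next I'll check the axis from these.

```bash
python3 - <<'E'
from h import *
w=load('w1');f=w['frame'].copy()
P=[onplane(w,u,v,.014,True) for u,v in [(316,140),(246,200),(362,198),(293,253)]]
print(np.round(P,4),np.mean(P,0))
a=P[3]-P[2];b=P[1]-P[0];print(np.degrees(np.arctan2(a[1],a[0])),np.degrees(np.arctan2(b[1],b[0])))
m=(f[195:250,290:335].min(2)>200).astype(np.uint8)
cs=max(cv2.findContours(m,0,1)[0],key=cv2.contourArea)
p=np.array([onplane(w,x[0][0]+290,x[0][1]+195,.135,True) for x in cs])
print(len(p),np.round(p.mean(0),4), p.min(0),p.max(0))
n=np.array([np.cos(np.radians(131.6)),np.sin(np.radians(131.6))]);t=np.array([-n[1],n[0]])
q=p-[.5535,.226]; print('along n',(q@n).min(),(q@n).max(),'t',(q@t).min(),(q@t).max())
c=q@n; e=q[c>c.max()-.003]; d=np.linalg.svd(e-e.mean(0))[2][0]; print('edge dir',np.degrees(np.arctan2(d[1],d[0])))
E
```

```text
[[0.4965 0.1947]
 [0.5999 0.1819]
 [0.5082 0.2793]
 [0.6111 0.2652]] [0.55393107 0.23026779]
-7.820394303868189 -7.012230572249301
73 [0.5537 0.2282] [0.5429504  0.21834208] [0.56327695 0.23931309]
along n -0.007908120028469566 0.008421447170801883 t -0.011864707354008942 0.008369073946180576
edge dir -139.99887563402874
```

```bash
python3 - <<'E'
from h import *
s,M=st(); go(s,M,[.5535,.2275,.112],131)
E
python3 -m inch '[[[0,-0.0047,0.0210,0.02,0,0,1],[0.028,0,0,0,0,0,1],[0.028,0,0,0,0,0,1],[0.028,0,0,0,0,0,1],[0.028,0,0,0,0,0,1],[0,0,0,0,0,0,1]]]' 40
python3 -c "
from h import *
s,M=st(); go(s,M,[.5535,.2275,.112],131)"
```

```text
t 2.1 pos [0.5645 0.2086 0.2261] F [ 0.6 -0.5 -0.4] T [0.06 0.01 0.  ] open 0.0931 q [ 0.27  0.15  1.48 -0.    1.52 -2.05]
[[-0.011 -0.733 -0.68 ]
 [-0.007 -0.68   0.734]
 [-1.     0.013  0.003]]
shift tool [ 0.1141 -0.0062  0.021 ] jaw 132.8 ax 0.032
t: 2.7
tool_pos: [0.5522, 0.2273, 0.1109]
orientation: [-1.706, 0.797, 1.718]
force: [-0.6, -0.3, 0.0]
opening: 0.0928
t 2.7 pos [0.5522 0.2273 0.1109] F [-0.6 -0.3  0. ] T [0.09 0.05 0.02] open 0.0928 q [ 0.31  0.22  1.62 -0.    1.31 -1.97]
[[-0.01  -0.759 -0.651]
 [-0.006 -0.651  0.759]
 [-1.     0.011  0.002]]
shift tool [-0.0011 -0.0011 -0.0007] jaw 130.6 ax -0.007
```

Close on the flat with a moderate grip.

```bash
python3 -m inch '[[[0,-0.001,0,0,0,0,0],[0,0,0,0,0,0,0],[0,0,0,0,0,0,0],[0,0,0,0,0,0,0],[0,0,0,0,0,0,0],[0,0,0,0,0,0,0],[0,0,0,0,0,0,0],[0,0,0,0,0,0,0]]]' 25
python3 -c "
from h import *
s,M=st(); go(s,M,[.5535,.2275,.112],-8)"
```

```text
t: 3.5
tool_pos: [0.5568, 0.2291, 0.1184]
orientation: [-1.708, 0.793, 1.707]
force: [-0.4, 0.4, -0.3]
opening: 0.0334
t 3.5 pos [0.5568 0.2291 0.1184] F [-0.4  0.4 -0.3] T [0.06 0.01 0.05] open 0.0334 q [ 0.31  0.22  1.61 -0.    1.32 -1.97]
[[-0.001 -0.762 -0.647]
 [-0.003 -0.647  0.762]
 [-1.     0.003 -0.002]]
shift tool [0.0064 0.0036 0.0009] jaw 130.3 ax 2.414
```

```bash
python3 -m inch '[[[0.003,0.002,0,0,0,0,0],[0.003,0.002,0,0,0,0,0],[0,0,0,0,0,0,0],[0,0,0,0,0,0,0],[0,0,0,0,0,0,0]]]' 25
python3 -c "
from h import *
s,M=st(); go(s,M,[.5535,.2275,.112],-8)"
```

```text
t: 4.0
tool_pos: [0.5554, 0.2261, 0.1136]
orientation: [-1.71, 0.791, 1.702]
force: [0.2, 0.4, 1.1]
opening: 0.0184
t 4.0 pos [0.5554 0.2261 0.1136] F [0.2 0.4 1.1] T [ 0.19  0.18 -0.07] open 0.0184 q [ 0.3   0.22  1.62 -0.    1.3  -1.97]
[[ 0.004 -0.763 -0.647]
 [-0.003 -0.647  0.763]
 [-1.    -0.001 -0.005]]
shift tool [0.0016 0.0005 0.0024] jaw 130.3 ax 2.414
```

```bash
python3 -m inch '[[[0,0.0004,0,0.15,0,0,0],[0,0.0004,0,0.15,0,0,0],[0,0.0004,0,0.15,0,0,0],[0,0.0004,0,0.15,0,0,0],[0,0.0004,0,0.15,0,0,0],[0,0.0004,0,0.15,0,0,0],[0,0.0004,0,0.15,0,0,0],[0,0.0004,0,0.15,0,0,0]]]' 25
python3 -c "
from h import *
s,M=st(); go(s,M,[.5536,.2282,.112],-8)"
```

```text
t: 4.8
tool_pos: [0.5524, 0.2266, 0.1136]
orientation: [-0.835, 1.403, 0.828]
force: [1.7, 0.4, 0.9]
opening: 0.018
t 4.8 pos [0.5524 0.2266 0.1136] F [1.7 0.4 0.9] T [0.09 0.04 0.03] open 0.018 q [ 0.31  0.21  1.63 -0.    1.3  -0.76]
[[ 0.004 -0.876  0.481]
 [-0.002  0.481  0.876]
 [-1.    -0.004  0.   ]]
shift tool [ 0.0016 -0.0003  0.002 ] jaw 61.2 ax 1.208
```

```bash
python3 -m inch '[[[0,0.0004,0,0.15,0,0,0],[0,0.0004,0,0.15,0,0,0],[0,0.0004,0,0.15,0,0,0],[0,0.0004,0,0.15,0,0,0],[0,0.0004,0,0.15,0,0,0],[0,0.0004,0,0.15,0,0,0],[0,0.0004,0,0.15,0,0,0],[0,0.0004,0,0.15,0,0,0],[0,0,0,0,0,0,0],[0,0,0,0,0,0,0],[0,0,0,0,0,0,0],[0,0,0,0,0,0,0]]]' 25
python3 -c "
from h import *
s,M=st(); go(s,M,[.5536,.2282,.112],-8)"
```

```text
t: 6.0
tool_pos: [0.5518, 0.2297, 0.1135]
orientation: [0.096, 1.563, -0.099]
force: [1.8, 0.5, 2.2]
opening: 0.0179
t 6.0 pos [0.5518 0.2297 0.1135] F [1.8 0.5 2.2] T [ 0.02  0.46 -0.08] open 0.0179 q [ 0.31  0.21  1.63 -0.    1.3   0.44]
[[ 0.006  0.124  0.992]
 [-0.002  0.992 -0.124]
 [-1.    -0.001  0.006]]
shift tool [ 0.0016 -0.0012  0.0019] jaw -7.1 ax 0.015
```

```bash
python3 -m inch '[[[0,0,0,0,0,0,1],[0,0,0,0,0,0,1],[0,0,0,0,0,0,1],[0,0,0,0,0,0,1],[0,0,0,0,0,0,1],[0,0,0,0,0,0,1],[0,0,0,0,0,0,1],[-0.045,0,0,0,0,0,1],[-0.045,0,0,0,0,0,1],[-0.045,0,0,0,0,0,1],[0,0,0,0,0,0,1]]]' 25
python3 -c "
from h import *
a=snap('top','t2')
s,M=st(); go(s,M,[.46,-.155,.2],-76)"
```

```text
t: 7.1
tool_pos: [0.5482, 0.229, 0.2488]
orientation: [0.09, 1.571, -0.099]
force: [0.6, -0.2, 0.4]
opening: 0.0927
t 7.15 pos [0.547  0.2286 0.2452] F [-0.6  0.1  0. ] T [-0.07  0.09 -0.01] open 0.0931 q [ 0.31  0.12  1.49 -0.    1.55  0.43]
[[-0.007  0.12   0.993]
 [-0.007  0.993 -0.12 ]
 [-1.    -0.007 -0.006]]
shift tool [ 0.0483 -0.391  -0.0401] jaw -6.9 ax 1.206
```

```bash
python3 -m inch '[[[0,-0.0434,-0.0045,0,0,0,1],[0,-0.0434,-0.0045,0,0,0,1],[0,-0.0434,-0.0045,0,0,0,1],[0,-0.0434,-0.0045,0,0,0,1],[0,-0.0434,-0.0045,0,0,0,1],[0,-0.0434,-0.0045,0,0,0,1],[0,-0.0434,-0.0045,0,0,0,1],[0,-0.0434,-0.0045,0,0,0,1],[0,-0.0434,-0.0045,0,0,0,1],[0.02,0,0,0.15,0,0,1],[0.02,0,0,0.15,0,0,1],[0,0,0,0.15,0,0,1],[0,0,0,0.15,0,0,1],[0,0,0,0.15,0,0,1],[0,0,0,0.15,0,0,1],[0,0,0,0.15,0,0,1],[0,0,0,0.15,0,0,1],[0,0,0,0,0,0,1]]]' 25
python3 - <<'E'
from h import *
s,M=st(); go(s,M,[.48,-.157,.1],-76.6)
w=snap('wrist','w2')
print(proj(w,(.48,-.157,.026),True))
E
```

```text
t: 8.95
tool_pos: [0.4429, -0.1665, 0.1798]
orientation: [1.009, 1.35, -1.044]
force: [-0.2, -0.1, 0.2]
opening: 0.0926
t 8.95 pos [ 0.4429 -0.1665  0.1798] F [-0.2 -0.1  0.2] T [-0.07  0.15  0.01] open 0.0926 q [-0.46 -0.15  1.87 -0.01  1.46  0.86]
[[-0.037  0.968  0.249]
 [ 0.003  0.249 -0.968]
 [-0.999 -0.036 -0.012]]
shift tool [0.0784 0.0411 0.001 ] jaw -75.6 ax 0.018
(np.float64(288.2603941326186), np.float64(154.15809576617173))
```

View pics/w2.png

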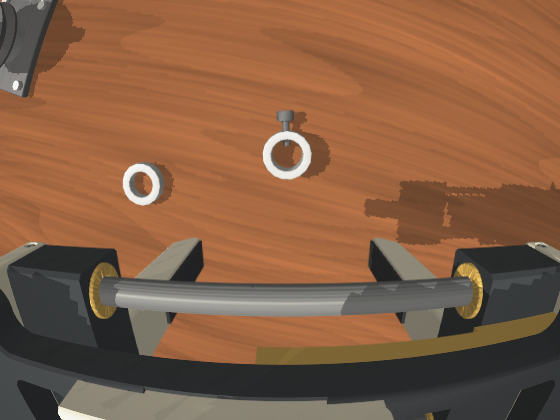

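The wrist view shows the collar ring at (287,155) and the screw head at (285,116), so the jaws lie across the screw as wanted.

```bash
python3 - <<'E'
from h import *
w=load('w2');f=w['frame']
m=(f[125:185,255:320].min(2)>150).astype(np.uint8)
cs=max(cv2.findContours(m,0,1)[0],key=cv2.contourArea)
p=np.array([onplane(w,x[0][0]+255,x[0][1]+125,.026,True) for x in cs])
(c,r)=cv2.minEnclosingCircle((p*1000).astype(np.float32));print(c,r); c=np.array(c)/1000
h=onplane(w,285.5,117,.015,True);d=h-c;print(h,'screw ang',np.degrees(np.arctan2(d[1],d[0])))
s,M=st(); go(s,M,[*c,.021],np.degrees(np.arctan2(d[1],d[0]))-90)
M2=R.from_euler('y',0).as_matrix()
print('tilt y,z to be vertical', M.T@np.cross(M[:,0],[0,0,-1]))
E
```

```text
(478.86444091796875, -155.72348022460938) 22.731708526611328
[ 0.51286416 -0.14575228] screw ang 16.344998244567908
t 9.0 pos [ 0.4428 -0.1664  0.1797] F [ 0.5  0.  -0.7] T [0.01 0.12 0.01] open 0.0932 q [-0.46 -0.15  1.87 -0.01  1.46  0.86]
[[-0.038  0.966  0.254]
 [ 0.003  0.254 -0.967]
 [-0.999 -0.036 -0.012]]
shift tool [0.1572 0.0433 0.0008] jaw -75.3 ax -0.028
tilt y,z to be vertical [ 5.10744495e-21 -1.24117157e-02  3.58265964e-02]
```

```bash
python3 -m inch '[[[0.0,0.02,0,-0.015,-0.012,0.036,1],[0.03,0.02,0,0,0,0,1],[0.03,0.002,0,0,0,0,1],[0.03,0,0,0,0,0,1],[0,0,0,0,0,0,1]]]' 30
python3 - <<'E'
from h import *
s,M=st(); go(s,M,[.479,-.156,.021],-74)
print('tilt y,z to be vertical', M.T@np.cross(M[:,0],[0,0,-1]))
E
```

```text
t: 9.5
tool_pos: [0.4844, -0.1547, 0.0849]
orientation: [0.989, 1.334, -0.986]
force: [-0.3, 0.1, -0.8]
opening: 0.0928
t 9.5 pos [ 0.4844 -0.1547  0.0849] F [-0.3  0.1 -0.8] T [-0.03  0.22  0.02] open 0.0928 q [-0.41  0.01  1.9   0.    1.23  0.86]
[[ 0.002  0.956  0.293]
 [ 0.001  0.293 -0.956]
 [-1.     0.002 -0.   ]]
shift tool [ 0.0639 -0.0057 -0.0003] jaw -73.0 ax 0.018
tilt y,z to be vertical [-1.66286559e-23 -1.17032253e-05 -1.87755315e-03]
```

```bash
python3 -m inch '[[[0.021,-0.0057,0,0.018,0,0,1],[0.021,0,0,0,0,0,1],[0.015,0,0,0,0,0,1],[0,0,0,0,0,0,1]]]' 30
python3 - <<'E'
from h import *
s,M=st(); go(s,M,[.479,-.156,.021],-74)
print('tilt y,z to be vertical', M.T@np.cross(M[:,0],[0,0,-1]))
E
```

```text
t: 9.9
tool_pos: [0.4801, -0.157, 0.0294]
orientation: [0.994, 1.33, -0.991]
force: [0.5, 0.4, 0.5]
opening: 0.0929
t 9.9 pos [ 0.4801 -0.157   0.0294] F [0.5 0.4 0.5] T [-0.02  0.16 -0.03] open 0.0929 q [-0.42  0.08  1.94  0.    1.12  0.86]
[[ 0.003  0.958  0.286]
 [-0.     0.286 -0.958]
 [-1.     0.003  0.001]]
shift tool [ 0.0084 -0.0008 -0.0013] jaw -73.4 ax 0.011
tilt y,z to be vertical [-4.09797885e-23  1.12223262e-03 -3.20738391e-03]
```

```bash
python3 -m inch '[[[0.008,-0.001,-0.001,0.01,0,0,1],[0,0,0,0,0,0,0],[0,0,0,0,0,0,0],[0,0,0,0,0,0,0],[0,0,0,0,0,0,0],[0,0,0,0,0,0,0],[0,0,0,0,0,0,0],[0,0,0,0,0,0,0]]]' 30
python3 - <<'E'
from h import *
s,M=st(); go(s,M,[.479,-.156,.021],-74)
E
```

```text
t: 10.7
tool_pos: [0.4823, -0.1577, 0.0259]
orientation: [1.001, 1.32, -0.995]
force: [-0.1, 0.6, -1.8]
opening: 0.0443
t 10.7 pos [ 0.4823 -0.1577  0.0259] F [-0.1  0.6 -1.8] T [0.08 0.13 0.04] open 0.0443 q [-0.42  0.09  1.94  0.    1.1   0.87]
[[ 0.01   0.961  0.278]
 [-0.003  0.278 -0.961]
 [-1.     0.009  0.005]]
shift tool [ 0.0049 -0.0027 -0.0026] jaw -73.9 ax 0.003
```

```bash
python3 -m inch '[[[0,0,0,0,0,0,0.65],[0,0,0,0,0,0,0.65],[0,-0.003,0,0,-0.005,0.009,0.65],[0.004,0,0,0,0,0,0.65],[0.003,-0.001,0,0,0,0,0.5],[0.002,-0.001,0,0,0,0,0],[0.001,0,0,0,0,0,0],[0.001,0,0,0,0,0,0]]]' 30
python3 - <<'E'
from h import *
s,M=st(); go(s,M,[.479,-.156,.021],-74)
E
```

```text
t: 11.5
tool_pos: [0.4778, -0.1568, 0.0173]
orientation: [1.007, 1.313, -0.987]
force: [-7.6, -1.0, 13.8]
opening: 0.0442
t 11.5 pos [ 0.4778 -0.1568  0.0173] F [-7.6 -1.  13.8] T [0.06 1.59 0.13] open 0.0442 q [-0.42  0.08  1.97  0.01  1.08  0.86]
[[ 0.02   0.96   0.278]
 [-0.     0.278 -0.961]
 [-1.     0.019  0.006]]
shift tool [-0.0037  0.0014 -0.0004] jaw -73.9 ax 0.002
```

```bash
python3 -m inch '[[[0,0,0,0,0,0,0],[-0.01,0,0,0,0,0,0],[-0.035,0,0,0,0,0,0],[-0.045,0,0,0,0,0,0],[-0.045,0,0,0,0,0,0],[-0.04,0,0,0,0,0,0],[0,0,0,0,0,0,0]]]' 45
python3 - <<'E'
from h import *
s,M=st(); go(s,M,[.554,.2288,.19],-97.5)
w=snap('wrist','w3'); a=snap('side','s3')
cv2.imwrite('pics/w3s.png',np.hstack([cv2.resize(w['frame'][180:400,180:400],(440,440)),cv2.resize(a['frame'][100:320,280:460],(360,440))]))
E
```

```text
t: 12.2
tool_pos: [0.4707, -0.1555, 0.1972]
orientation: [1.006, 1.321, -0.99]
force: [1.8, -0.2, -1.7]
opening: 0.0443
t 12.2 pos [ 0.4707 -0.1555  0.1972] F [ 1.8 -0.2 -1.7] T [-0.06  0.12 -0.03] open 0.0443 q [-0.43 -0.14  1.83  0.01  1.44  0.86]
[[ 0.012  0.961  0.278]
 [ 0.003  0.278 -0.961]
 [-1.     0.013  0.   ]]
shift tool [ 0.0094  0.1867 -0.346 ] jaw -73.9 ax 0.412
```

View pics/w3s.png

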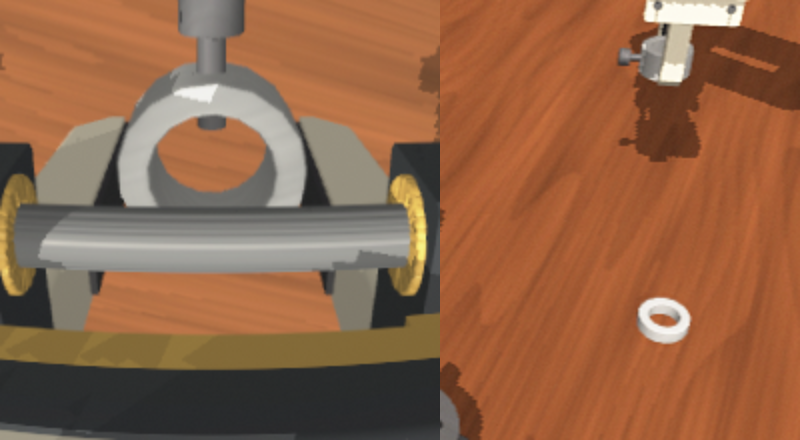

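The wrist view shows the collar held between the pads with the screw square to the jaws (crop column 211 for both ring and head). The bore's upper rim spans rows 115–195. The side view shows it level.

```bash
python3 - <<'E'
from h import *
w=load('w3'); s,M=st(); z=s['tool_pos'][2]+.0087
for u,v in [(212,115),(212,194),(155,157),(269,157),(212,88),(211,128)]:
    zz=z
    P=np.r_[onplane(w,180+u/2,180+v/2,zz,True),zz]; print((u,v),np.round(M.T@(P-s['tool_pos']),4))
E
```

```text
t 12.3 pos [ 0.4683 -0.1544  0.1915] F [ 0.6  0.1 -1. ] T [-0.03  0.18 -0.09] open 0.0447 q [-0.43 -0.14  1.84  0.01  1.44  0.86]
[[ 0.005  0.961  0.278]
 [ 0.006  0.278 -0.961]
 [-1.     0.007 -0.005]]
(212, 115) [-0.0086  0.0173  0.0013]
(212, 194) [-0.0087 -0.0034  0.0013]
(155, 157) [-0.0086  0.0065 -0.0126]
(269, 157) [-0.0087  0.0065  0.0152]
(212, 88) [-0.0085  0.024   0.0013]
(211, 128) [-0.0086  0.014   0.0011]
```

```bash
python3 - <<'E'
from h import *
w=load('w3'); p=np.array([.4707,-.1555,.1972]); M=R.from_rotvec([1.006,1.321,-.99]).as_matrix(); z=p[2]+.0087
for u,v in [(212,115),(155,157),(269,157),(212,88)]:
    P=np.r_[onplane(w,180+u/2,180+v/2,z,True),z]; print((u,v),np.round(M.T@(P-p),4))
s,M=st(); go(s,M,[.554,.2288,.19],-97.5)
E
```

```text
(212, 115) [-0.0085  0.0172 -0.0004]
(155, 157) [-0.0086  0.0068 -0.0138]
(269, 157) [-0.0086  0.0068  0.013 ]
(212, 88) [-0.0084  0.0236 -0.0004]
t 12.3 pos [ 0.4683 -0.1544  0.1915] F [ 0.6  0.1 -1. ] T [-0.03  0.18 -0.09] open 0.0447 q [-0.43 -0.14  1.84  0.01  1.44  0.86]
[[ 0.005  0.961  0.278]
 [ 0.006  0.278 -0.961]
 [-1.     0.007 -0.005]]
shift tool [ 0.0043  0.1888 -0.3443] jaw -73.9 ax 0.412
```

```bash
python3 -m inch '[[[-0.004,0.0189,-0.0345,0,0,0,0],[0,0.0189,-0.0345,0,0,0,0],[0,0.0189,-0.0345,0,0,0,0],[0,0.0189,-0.0345,0,0,0,0],[0,0.0189,-0.0345,0,0,0,0],[0,0.0189,-0.0345,0,0,0,0],[0,0.0189,-0.0345,0,0,0,0],[0,0.0189,-0.0345,0,0,0,0],[0,0.0189,-0.0345,0,0,0,0],[0,0.0189,-0.0345,0,0,0,0],[0,0,0,0.137,0,0,0],[0,0,0,0.137,0,0,0],[0,0,0,0.137,0,0,0],[0,0,0,0,0,0,0]]]' 45
python3 - <<'E'
from h import *
s,M=st(); go(s,M,[.5525,.229,.18],-97.5)
print('tilt y,z to be vertical', M.T@np.cross(M[:,0],[0,0,-1]))
E
```

```text
t: 13.7
tool_pos: [0.5366, 0.2427, 0.158]
orientation: [1.288, 1.17, -1.358]
force: [0.8, 0.1, -1.3]
opening: 0.0444
t 13.7 pos [0.5366 0.2427 0.158 ] F [ 0.8  0.1 -1.3] T [0.04 0.16 0.03] open 0.0444 q [0.33 0.19 1.56 0.01 1.44 2.04]
[[-0.051  0.988 -0.146]
 [-0.002 -0.146 -0.989]
 [-0.999 -0.05   0.01 ]]
shift tool [-0.0228  0.0166  0.0115] jaw -98.4 ax -0.016
tilt y,z to be vertical [5.53914814e-21 9.53259296e-03 5.03712035e-02]
```

```bash
python3 -m inch '[[[-0.023,0,0,-0.016,0.009,0.05,0],[0,0.0166,0.0115,0,0,0,0],[0,0,0,0,0,0,0]]]' 45
python3 - <<'E'
from h import *
s,M=st(); go(s,M,[.5525,.229,.175],-97.5)
print('tilt y,z to be vertical', M.T@np.cross(M[:,0],[0,0,-1]))
E
```

```text
t: 14.0
tool_pos: [0.5493, 0.2277, 0.1739]
orientation: [1.287, 1.156, -1.304]
force: [-1.4, 0.4, -2.4]
opening: 0.0441
t 14.0 pos [0.5493 0.2277 0.1739] F [-1.4  0.4 -2.4] T [0.01 0.16 0.01] open 0.0441 q [ 0.31  0.16  1.57 -0.    1.42  1.99]
[[-0.01   0.993 -0.116]
 [-0.004 -0.117 -0.993]
 [-1.    -0.01   0.005]]
shift tool [-0.0011  0.0031 -0.0017] jaw -96.7 ax 0.014
tilt y,z to be vertical [2.86683600e-21 5.19662028e-03 9.60719846e-03]
```

```bash
python3 -m inch '[[[-0.001,0.003,-0.0017,0.012,0.005,0.009,0],[0,0,0,0,0,0,0],[0,0,0,0,0,0,0]]]' 45
python3 - <<'E'
from h import *
s,M=st(); go(s,M,[.5525,.229,.175],-97.5)
print('tilt y,z to be vertical', M.T@np.cross(M[:,0],[0,0,-1]))
w=snap('wrist','w4');b=snap('side','s4')
cv2.imwrite('pics/w4s.png',np.hstack([cv2.resize(w['frame'][200:310,235:335],(400,440)),cv2.resize(b['frame'][210:330,200:310],(400,440))]))
print(proj(b,(.554,.2288,.135)),proj(w,(.554,.2288,.135),True))
st()
E
```

```text
t: 14.3
tool_pos: [0.5508, 0.2288, 0.1719]
orientation: [1.298, 1.15, -1.305]
force: [0.1, -0.0, -2.3]
opening: 0.0447
t 14.3 pos [0.5508 0.2288 0.1719] F [ 0.1 -0.  -2.3] T [ 0.03  0.16 -0.02] open 0.0447 q [0.31 0.16 1.57 0.   1.41 2.  ]
[[-0.005  0.992 -0.125]
 [-0.001 -0.125 -0.992]
 [-1.    -0.005  0.001]]
shift tool [-0.0032  0.0017 -0.0004] jaw -97.2 ax 0.006
tilt y,z to be vertical [9.35527378e-23 1.29089859e-03 4.75321098e-03]
(np.float64(254.16984041278215), np.float64(282.8440127614374)) (np.float64(285.23685238022296), np.float64(234.75228881170239))
t 14.4 pos [0.5508 0.2289 0.172 ] F [-0.5  0.1 -2.1] T [ 0.03  0.17 -0.  ] open 0.0445 q [0.31 0.16 1.57 0.   1.41 2.  ]
[[-0.005  0.992 -0.125]
 [-0.001 -0.125 -0.992]
 [-1.    -0.005  0.001]]
```

View pics/w4s.png

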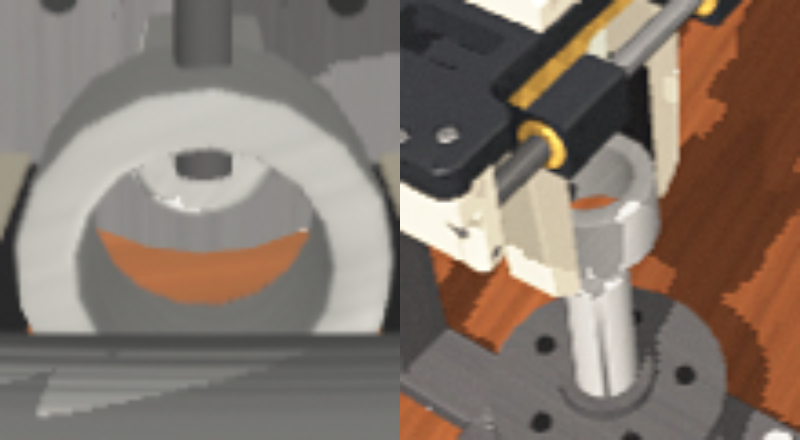

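The wrist view shows the shaft end through the bore, centred at column 203 on the collar's centre, with its round back at crop row 212. The side view shows the collar level above the shaft.

```bash
python3 - <<'E'
from h import *
w=load('w4'); s,M=st(); p=s['tool_pos']
def T(u,v,z): return np.round(M.T@(np.r_[onplane(w,235+u/4,200+v/4,z,True),z]-p),4)
print('shaft back',T(203,212,.133),'(expect axis -10..-12mm)')
print('rim bore +y',T(203,150,p[2]+.0087),'outer +y',T(203,90,p[2]+.0087),'bore L/R',T(78,255,p[2]+.0087),T(333,255,p[2]+.0087))
print('shaft sides',T(135,165,.135),T(270,165,.135))
print('axis est',np.round(M.T@(np.array([.554,.2288,.135])-p),4))
E
```

```text
t 14.4 pos [0.5508 0.2289 0.172 ] F [-0.5  0.1 -2.1] T [ 0.03  0.17 -0.  ] open 0.0445 q [0.31 0.16 1.57 0.   1.41 2.  ]
[[-0.005  0.992 -0.125]
 [-0.001 -0.125 -0.992]
 [-1.    -0.005  0.001]]
shaft back [ 0.0391 -0.0093 -0.    ] (expect axis -10..-12mm)
rim bore +y [-0.0088  0.0171 -0.0001] outer +y [-0.0088  0.0243 -0.0001] bore L/R [-0.0087  0.0039 -0.0148] [-0.0087  0.0039  0.0153]
shaft sides [ 0.037  -0.0009 -0.0104] [ 0.037  -0.0009  0.0101]
axis est [ 0.037   0.0033 -0.0004]
```

```bash
python3 -m inch '[[[0.015,0.001,0,0,0.001,0.004,0],[0.012,0,0,0,0,0,0],[0.006,0,0,0,0,0,0],[0,0,0,0,0,0,0]]]' 45
python3 - <<'E'
from h import *
s,M=st(); go(s,M,[.5525,.229,.107],-97.5)
print('tilt', M.T@np.cross(M[:,0],[0,0,-1]))
E
```

```text
t: 14.8
tool_pos: [0.5515, 0.2294, 0.1379]
orientation: [1.3, 1.149, -1.3]
force: [-0.4, -0.4, -1.8]
opening: 0.0446
t 14.8 pos [0.5515 0.2294 0.1379] F [-0.4 -0.4 -1.8] T [ 0.01  0.16 -0.03] open 0.0446 q [0.31 0.19 1.61 0.   1.35 2.  ]
[[-0.     0.992 -0.123]
 [ 0.    -0.123 -0.992]
 [-1.    -0.    -0.   ]]
shift tool [0.0309 0.001  0.0003] jaw -97.1 ax 0.007
tilt [ 1.11601715e-24 -5.75703980e-05  2.91920559e-04]
```

Already over the shaft's end with no contact. Continue down.

```bash
python3 -m inch '[[[0.01,0.0005,0,0.004,0,0,0],[0.01,0,0,0,0,0,0],[0.008,0,0,0,0,0,0],[0,0,0,0,0,0,0]]]' 45
python3 - <<'E'
from h import *
s,M=st(); go(s,M,[.5525,.229,.107],-97.5)
print('tilt', M.T@np.cross(M[:,0],[0,0,-1]))
E
```

```text
t: 15.2
tool_pos: [0.5523, 0.2295, 0.108]
orientation: [1.303, 1.146, -1.302]
force: [0.4, 0.1, -2.8]
opening: 0.0445
t 15.2 pos [0.5523 0.2295 0.108 ] F [ 0.4  0.1 -2.8] T [ 0.02  0.17 -0.04] open 0.0445 q [0.31 0.22 1.63 0.   1.29 2.01]
[[ 0.     0.992 -0.127]
 [ 0.    -0.127 -0.992]
 [-1.     0.    -0.   ]]
shift tool [0.001  0.0003 0.0004] jaw -97.3 ax 0.003
tilt [ 2.86909262e-24 -2.84144750e-04 -7.68228913e-05]
```

```bash
python3 -m inch '[[[0,-0.001,0,0,0,0,0],[0,-0.001,0,0,0,0,0],[0,0,0,0,0,0,0]]]' 45
python3 - <<'E'
from h import *
s,M=st()
E
```

```text
t: 15.5
tool_pos: [0.5503, 0.2298, 0.1082]
orientation: [1.303, 1.146, -1.303]
force: [0.2, 0.3, -3.5]
opening: 0.0445
t 15.5 pos [0.5503 0.2298 0.1082] F [ 0.2  0.3 -3.5] T [0.06 0.1  0.01] open 0.0445 q [0.31 0.21 1.63 0.   1.29 2.01]
[[ 0.     0.992 -0.127]
 [ 0.    -0.127 -0.992]
 [-1.     0.    -0.   ]]
```

```bash
python3 -m inch '[[[0,-0.001,0,0,0,0,0],[0,0,0,0,0,0,0]]]' 45; python3 -m inch '[[[0,-0.001,0,0,0,0,0],[0,0,0,0,0,0,0]]]' 45
```

```text
t: 15.7
tool_pos: [0.55, 0.23, 0.1091]
orientation: [1.304, 1.145, -1.301]
force: [-0.5, 0.6, -1.5]
opening: 0.0447
t: 15.9
tool_pos: [0.5499, 0.2301, 0.1097]
orientation: [1.306, 1.144, -1.299]
force: [0.4, -0.2, -2.4]
opening: 0.0444
```

```bash
python3 -c "
from h import *
s,M=st()"
```

```text
t 15.9 pos [0.5499 0.2301 0.1097] F [ 0.4 -0.2 -2.4] T [-0.01  0.13 -0.1 ] open 0.0444 q [ 0.31  0.21  1.64 -0.    1.29  2.01]
[[ 0.004  0.992 -0.128]
 [ 0.001 -0.128 -0.992]
 [-1.     0.004 -0.001]]
```

```bash
python3 -m inch '[[[0.001,-0.002,0,0,0,0,0],[0,-0.002,0,0,0,0,0]]]' 45;  python3 -c "
from h import *
s,M=st()"
```

```text
t: 16.1
tool_pos: [0.5495, 0.2301, 0.1101]
orientation: [1.31, 1.138, -1.293]
force: [12.8, -1.9, -8.9]
opening: 0.0447
t 16.1 pos [0.5495 0.2301 0.1101] F [12.8 -1.9 -8.9] T [-0.23 -1.89  0.03] open 0.0447 q [ 0.31  0.2   1.65 -0.    1.28  2.01]
[[ 0.013  0.992 -0.128]
 [ 0.001 -0.128 -0.992]
 [-1.     0.012 -0.003]]
```

```bash
python3 - <<'E'
from h import *
for i in range(3): b=snap('side','s5'); s=telemetry.read_state(); print(np.round(s['force'],1),np.round(s['tool_pos'],4))
w=snap('wrist','w5');s,M=st()
cv2.imwrite('pics/w5s.png',np.hstack([cv2.resize(w['frame'][200:310,235:335],(400,440)),cv2.resize(b['frame'][210:330,200:310],(400,440))]))
E
```

```text
[10.2 -1.8 -6.4] [0.5495 0.2301 0.1102]
[10.7 -0.4 -7.3] [0.5496 0.2301 0.1103]
[10.5 -2.  -6.4] [0.5496 0.2301 0.1103]
t 16.3 pos [0.5496 0.2301 0.1102] F [10.7 -0.9 -6.5] T [-0.21 -1.57  0.02] open 0.0444 q [ 0.31  0.2   1.65 -0.    1.28  2.01]
[[ 0.012  0.992 -0.128]
 [ 0.001 -0.128 -0.992]
 [-1.     0.012 -0.003]]
```

View pics/w5s.png

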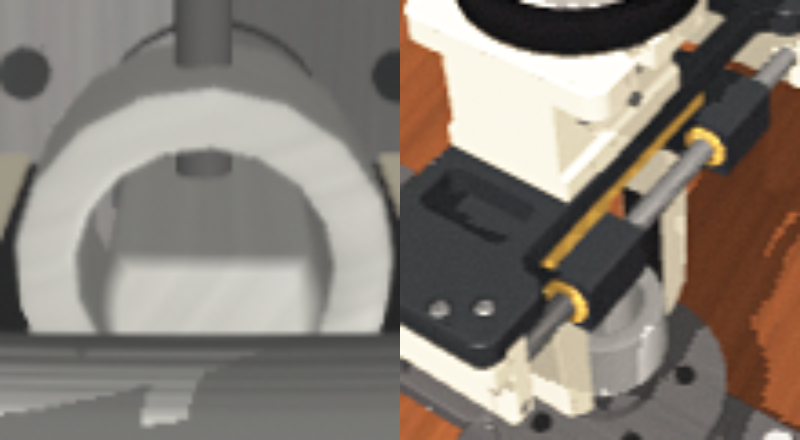

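The wrist view shows the flat square under the screw (flat edge level at row 262, columns 110–318; screw at column 203, so about 1 mm off its middle). The push is steady at 10.5 N and the underside is at about 93 mm. Handing in.

```bash
python3 -c "
from h import *
print(workorder.close_job()); st()"
```

```text
the job is handed in; nothing more can be done
None
the job is handed in; nothing more can be done
```

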